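Vent the larger air mount

ROBOT

A 7-joint arm with a two-finger parallel gripper is mounted at the origin on the work surface. World frame = base frame: x ahead of the robot, y to its left, z up, the work surface at z = 0. Lengths are in m, angles in rad, forces in N, time in s.
With the tool pointing down it reaches from about 0.425 to 0.875 m from the base axis. Payload 4.7 kg.
Tool frame: the origin (TCP) lies at the very end of the fingers, on their centre line; the grasp point (between the pads) lies 19 mm behind it; z points along the fingers, y is the direction in which the jaws open and shut (so a half turn about z gives the same grasp; the last joint's range is limited). The gripper opens to 87 mm and grips with 3 to 60 N. Pads are 19 mm wide; open, the fingers measure 117 mm over their backs; the gripper's body (75 mm by 190 mm) begins 51 mm behind the grasp point.
Start: joints at [-1.131, 0.321, -0.07, 1.45, 0.023, 1.371, -0.057], TCP at [0.269, 0.592, 0.223] pointing down, gripper open.
Joint ranges: [-2.86, 2.86], [-0.3, 2.09], [-1.38, 1.24], [0.06, 2.45], [-1.56, 4.7], [0.09, 2.05], [-2.69, 2.69]. Speed limits (rad/s): [2.57, 2.57, 3.14, 3.14, 3.14, 3.14, 3.14].

INTERFACE

Orientations are given as [roll, pitch, yaw] about the fixed x, y, z axes, in that order (R = Rz(yaw) Ry(pitch) Rx(roll)).
In Python, from rig import status, imaging, bot gives the robot as it stands.
- The arm moves only by the tool step_arm, never from a script. Its argument "rows" is a list of rows, each an object with "claw": the gripper command: -1 is shut, 1 is fully open, values between are in proportion; "dp": the shift along the world's x, y, z in mm, a list of three; "turn": the turn, a rotation vector about the world's x, y, z in rad, a list of three. In form: [{"claw": claw, "dp": [x, y, z], "turn": [wx, wy, wz]}, ...]. A call has 1 to 12 rows; each row shifts and turns the commanded pose from where the row before left it; what a row does not reach is not made up. A row lasts 1/10 s, in which the tool goes at most 50 mm and 8.59 degrees, less where a joint would pass 70% of its speed; a pose out of reach is approached as far as the arm can. A call with a gripper value outside its range is refused whole. The fingers move at their own pace and stop on an object; "grip_force" is the grip in N (left out, the last holds). Time passes only in rows, so rows that do not move let the fingers close. It gives the time, the measured TCP pose, the force and the opening at its end, in the units of the state.
- status.get_state(): the state, without advancing time (a new reading comes with each control period).
- imaging.capture(name): name is "side" or "top" or "wrist"; returns a dict with "image" (480x640x3 uint8, red, green, blue), "range_z" (480x640 float32, m along the optical axis (not along the pixel's ray), 0 where there is no reading), "fx", "fy", "cx", "cy" (pixels), "D" ([k1, k2, p1, p2, k3] as OpenCV has them; the pictures are not rectified), "camera_from_world" (4x4, takes a point from world to camera coordinates); the wrist camera has in their place "mount" (4x4, takes a point from camera to tool coordinates, whose origin is the TCP and whose axes are the flange's). Camera axes: x right, y up, looking along -z (the intrinsics and any distortion apply to the point x, -y, -z); pixel columns grow to the right and rows downward; lengths in m; the calibration is good to about 2 mm. A picture is of the moment at which its call begins: read the wrist's pose just before it.
- bot.finish_job(): hands the job in, once; it reports no verdict.
The state is a dict: "time": time; "q": joint angles; "qvel": joint speeds; "tau": joint torques, N m; "eef_pos": TCP position; "orientation": TCP orientation; "force": force on the tool from outside, world axes, zero at the start; "wrist_torque": the same for the moment, N m; "grip_width": opening from 0.0 (shut) to 1.0 (fully open).
Only numpy, scipy, OpenCV 4.12 (cv2) and the standard library are available. Lean on these libraries where they do the work, as an engineer would, in place of code of your own. Each camera call takes 0.05 s, during which the arm holds its last target.

TASK

Let the air out of the larger of the two anti-vibration air mounts: first unscrew its knurled lock nut anticlockwise (a fifth of a turn) so that the valve pin is free, then press the pin down as far as it goes, keep it down for a second and let it spring back. Leave the nut unscrewed, and do not touch the smaller mount.

Things in the scene. Friction and masses are not known exactly. Their poses are not given: they have to be found in the camera images.
- nut_mid (a point): Centre of the larger mount's brass lock nut, on its upright axis, 78 mm above the table; turns with it. Nut (never rises): round, knurled, 18 mm across, 12 mm tall, with two 7 mm dogs on top; grip it at any yaw. Below: a steel stem 12 mm across down to a 28 mm square block, top at 32 mm. Mount: rubber bellows, steel flange 140 mm across, top at 46 mm, fixed, its axis 98 mm from the nut's.
- lock_nut (a joint): Angle of that lock nut, rad: 0 is screwed tight, grows anticlockwise seen from above, up to a stop at 1.25. Starts between 0 and 0.15. Below about 0.75 the nut's dogs stand under the pin's cross bar and lock the pin. Turns with a light drag (0.03 N m) and stays where it is left.
- valve_pin (a joint): Travel of the larger mount's valve pin, m: 0 up, 0.006 fully down. Sprung: 1.5 N to start, 4.5 N fully down; rises when let go. The pin stands on the nut's axis; its flat round steel cap, 10 mm across, has its top 33 mm above nut_mid (111 mm above the table) when up, 105 mm when down. Under the cap a cross bar 16 mm long sits just above the nut's dogs.
- small_mount: The smaller air mount, to be left alone: same make, same valve, but its flange is only 88 mm across and its top plate 40 mm above the table. Origin at the centre of its underside; its valve stands 70 mm from there along the body's -x and reaches 111 mm above the table. Fixed to the table.

How it is judged:
By the outcome, as a careful person would: the job done as asked, in the order asked, and still so for the second after the job is handed in, with the robot touching nothing.
It also fails if it takes over 42 s, if anything falls off the work surface, if the arm or the gripper's body presses on something with over 40 N, if the wrist force passes 120 N, or if a joint passes its speed limit or range.

## Working session

There is one attempt and no reset: what is moved stays moved. The work goes in short steps, Python scripts to look and compute and a tool call to move; the robot and the scene stay as the last step left them, time stands still between calls to the robot, and variables do not carry over. Pictures are saved under pics/ and viewed, and the job is handed in when it is done.

Besides the shell and the picture viewer there is one more tool, called after "Request:" as name([rows], argument=value, ...), one row to a line, values as JSON. step_arm: Moves the arm, as the interface text tells. Its arguments: {"type":"object","properties":{"rows":{"type":"array"},"grip_force":{"type":"number"}},"required":["rows"]}

```bash
mkdir -p pics; ls; cat > h.py <<'E'
import numpy as np,cv2
from rig import status,imaging,bot
def cap(n):
    d=imaging.capture(n); np.savez('/tmp/%s.npz'%n,**{k:np.array(v) for k,v in d.items()}); return d
def load(n): return dict(np.load('/tmp/%s.npz'%n))
def cam(d):
    K=np.array([[d['fx'],0,d['cx']],[0,d['fy'],d['cy']],[0,0,1.]],float); return K,np.array(d['D'],float)
def world(d,u,v,zw=None,depth=None):
    K,D=cam(d); p=cv2.undistortPoints(np.array([[[u,v]]],float),K,D)[0,0]
    r=np.array([p[0],-p[1],-1.]); M=np.linalg.inv(d['camera_from_world'])
    o=M[:3,3]; w=M[:3,:3]@r
    t=(zw-o[2])/w[2] if zw is not None else depth
    return o+t*w
E
python3 - <<'E'
from h import *
s=status.get_state(); print(s)
for n in ('side','top'):
    d=cap(n); cv2.imwrite(f'pics/{n}0.png',d['image'][:,:,::-1])
E
```

```text
pics
{'time': 0.0, 'q': array([-1.13090903,  0.32181446, -0.07007091,  1.45167221,  0.02261111,
        1.37080087, -0.05694985]), 'qvel': array([ 0.00202122, -0.00030468, -0.00030151,  0.00100681,  0.00029587,
       -0.00185612,  0.00187602]), 'tau': array([-2.75285765e-04, -4.91305304e+01, -4.03793771e-01, -3.12531495e+01,
       -6.37492631e-02,  4.39831743e-02,  1.67648582e-04]), 'eef_pos': array([0.26830293, 0.59143323, 0.22146836]), 'orientation': array([-3.13968787e+00,  1.14037571e-04,  2.71577523e+00]), 'force': array([-0.22297773, -0.09564177, -0.12969178]), 'wrist_torque': array([-0.03537888, -0.01250569,  0.00027416]), 'grip_width': 1.0038627162143263}
```

View pics/side0.png

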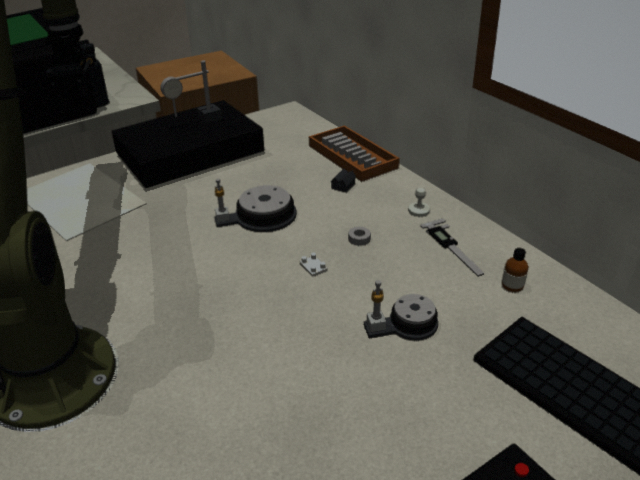

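View pics/top0.png

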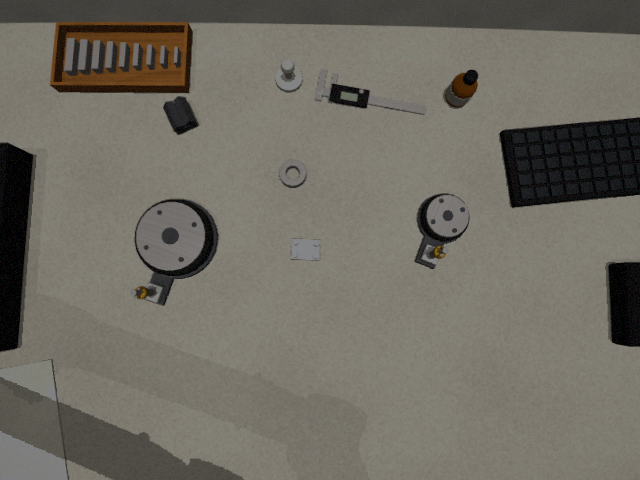

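The larger mount is at about (175,238) in top, with its valve near (143,292). In side it is at (265,205), with its valve at (219,190). I'll enlarge both.

```bash
python3 - <<'E'
from h import *
d=load('top'); cv2.imwrite('pics/topc.png',cv2.convertScaleAbs(cv2.resize(d['image'][265:325,110:190,::-1],None,fx=10,fy=10,interpolation=2),alpha=1.7))
e=load('side'); cv2.imwrite('pics/sidec.png',cv2.convertScaleAbs(cv2.resize(e['image'][172:232,190:270,::-1],None,fx=10,fy=10,interpolation=2),alpha=1.7))
print(world(d,175,238,zw=.046),world(d,143,292,zw=.1),world(e,219,183,zw=.111),world(e,219,190,zw=.078))
print(np.linalg.inv(d['camera_from_world'])[:3,3],np.linalg.inv(e['camera_from_world'])[:3,3])
E
```

```text
[0.53973028 0.20829934 0.046     ] [0.45122246 0.23619152 0.1       ] [0.44375924 0.22673476 0.111     ] [0.45216614 0.25278699 0.078     ]
[ 0.45885477 -0.02035918  0.77914362] [ 0.02746805 -0.80325532  0.74449062]
```

View pics/topc.png

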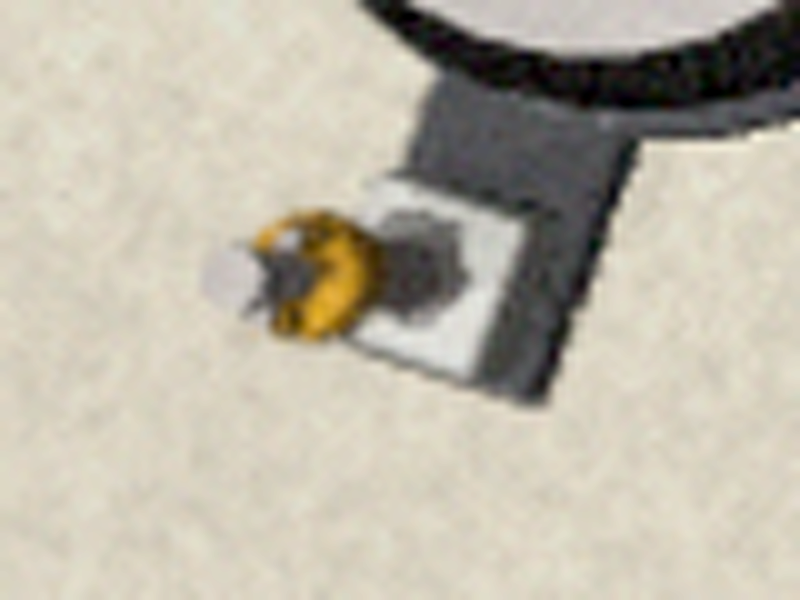

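View pics/sidec.png

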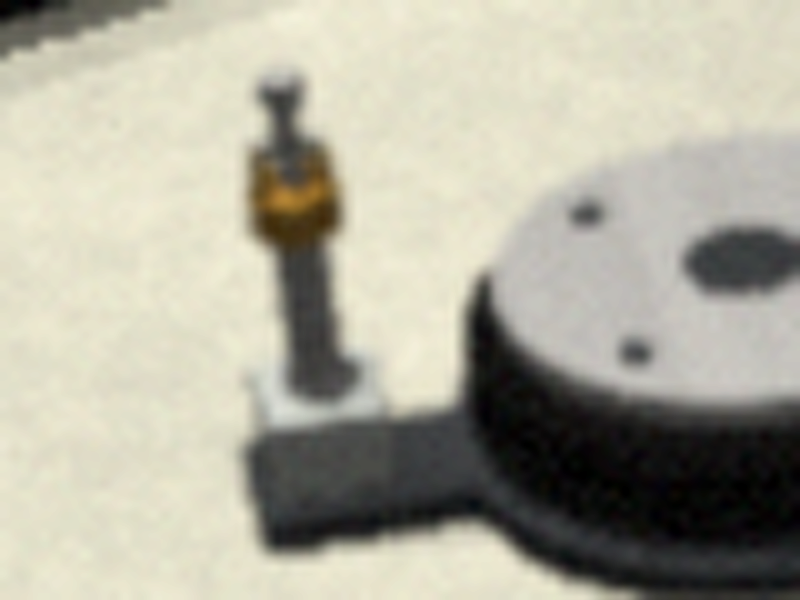

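```bash
python3 - <<'E'
from h import *
d=load('top');e=load('side')
print(d['fx'])
print('cap top',world(d,132.85,292.35,zw=.111),'nut top',world(d,140.9,292.1,zw=.081),'stem base',world(d,152,292,zw=.034))
print('cap side',world(e,217.6,179.5,zw=.111),'nut side',world(e,219.25,191.05,zw=.078))
# stereo from two cameras
def ray(d,u,v):
    a=world(d,u,v,zw=0);o=np.linalg.inv(d['camera_from_world'])[:3,3];w=a-o;return o,w/np.linalg.norm(w)
def tri(p,q):
    A=np.zeros((3,3));b=np.zeros(3)
    for o,w in(p,q):
        P=np.eye(3)-np.outer(w,w);A+=P;b+=P@o
    return np.linalg.solve(A,b)
print(tri(ray(d,132.85,292.35),ray(e,217.6,179.5)),tri(ray(d,141,292.1),ray(e,219.25,191.05)))
for (u,v) in((170,236),): print(world(d,u,v,zw=.046))
E
```

```text
448.9610493313991
cap top [0.45057951 0.2471919  0.111     ] nut top [0.45080107 0.24664114 0.081     ] stem base [0.45072529 0.24613166 0.034     ]
cap side [0.44779233 0.24203439 0.111     ] nut side [0.4506662  0.24841365 0.078     ]
[0.45052931 0.24884362 0.10687381] [0.45057707 0.24759862 0.0784065 ]
[0.54292786 0.21673061 0.046     ]
```

```bash
python3 - <<'E'
from h import *
e=load('side'); R=e['range_z']
for u,v in [(205,66),(205,80),(172,88),(210,108),(115,140),(150,185),(263,140),(220,105),(77,20),(65,25),(195,55)]:
    print((u,v),world(e,u,v,depth=float(R[v,u])).round(3))
E
```

```text
(205, 66) [0.602 0.614 0.225]
(205, 80) [0.597 0.614 0.188]
(172, 88) [0.503 0.609 0.191]
(210, 108) [0.603 0.617 0.106]
(115, 140) [0.349 0.688 0.058]
(150, 185) [0.364 0.478 0.014]
(263, 140) [0.684 0.476 0.042]
(220, 105) [0.659 0.678 0.079]
(77, 20) [0.296 0.568 0.416]
(65, 25) [0.267 0.56  0.413]
(195, 55) [ 1.279  2.414 -0.355]
```

Request:
step_arm([
  {"claw": 0.2, "dp": [16, -32, 0], "turn": [0, 0, 0]},
  {"claw": 0.2, "dp": [16, -32, 0], "turn": [0, 0, 0]},
  {"claw": 0.2, "dp": [16, -32, 0], "turn": [0, 0, 0]},
  {"claw": 0.2, "dp": [16, -32, 0], "turn": [0, 0, 0]},
  {"claw": 0.2, "dp": [16, -32, 0], "turn": [0, 0, 0]},
  {"claw": 0.2, "dp": [16, -32, 0], "turn": [0, 0, 0]},
  {"claw": 0.2, "dp": [16, -32, 0], "turn": [0, 0, 0]},
  {"claw": 0.2, "dp": [16, -32, 0], "turn": [0, 0, 0]},
  {"claw": 0.2, "dp": [16, -32, 0], "turn": [0, 0, 0]},
  {"claw": 0.2, "dp": [16, -32, 0], "turn": [0, 0, 0]},
  {"claw": 0.2, "dp": [22, -24, 0], "turn": [0, 0, 0]},
  {"claw": 0.2, "dp": [0, 0, 0], "turn": [0, 0, 0]},
])

```text
time: 1.3
eef_pos: [0.4535, 0.2428, 0.2224]
orientation: [-3.14, 0.002, 2.707]
force: [-0.3, 0.8, 1.5]
grip_width: 0.603
```

```bash
python3 - <<'E'
from h import *
s=status.get_state(); print(s)
d=cap('wrist'); np.save('/tmp/pose.npy',np.r_[s['eef_pos'],s['orientation']]); print(d['mount'])
cv2.imwrite('pics/w1.png',cv2.convertScaleAbs(d['image'][:,:,::-1],alpha=1.5))
E
```

```text
{'time': 1.3, 'q': array([-0.73625729,  0.02900684,  0.1957059 ,  1.79050371, -0.00341469,
        1.32249995,  0.59687619]), 'qvel': array([-0.03616513,  0.00069257, -0.07274624,  0.00360321, -0.04845027,
        0.00565773, -0.04683035]), 'tau': array([-2.19044541e-01, -3.15132129e+01, -1.68300387e-03, -3.09157491e+01,
       -1.39082683e-02,  2.53466133e-02,  3.75837330e-01]), 'eef_pos': array([0.45345913, 0.24283203, 0.22244879]), 'orientation': array([-3.14039806e+00,  2.00504181e-03,  2.70746679e+00]), 'force': array([-0.31018595,  0.75085934,  1.45271196]), 'wrist_torque': array([ 0.04358073, -0.05680102,  0.01938806]), 'grip_width': 0.6033749980342396}
[[ 2.01802133e-04  9.64474390e-01  2.64176287e-01  7.29896089e-02]
 [ 9.99999975e-01 -1.70193551e-04 -1.42536661e-04  1.95900160e-04]
 [-9.25118584e-05  2.64176310e-01 -9.64474400e-01 -1.61285399e-01]
 [ 0.00000000e+00  0.00000000e+00  0.00000000e+00  1.00000000e+00]]
```

View pics/w1.png

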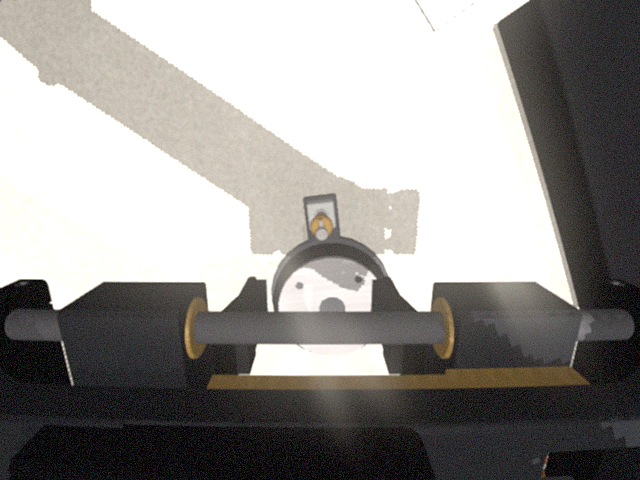

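The wrist view shows the cap at about (322,234) and the nut at about (320,224). I'll convert an enlarged crop to positions.

```bash
cat >> h.py <<'E'
def setwrist(d,pose):
    from scipy.spatial.transform import Rotation as Ro
    T=np.eye(4);T[:3,:3]=Ro.from_euler('xyz',pose[3:]).as_matrix();T[:3,3]=pose[:3]
    d['camera_from_world']=np.linalg.inv(T@d['mount']);return d
def proj(d,p):
    K,D=cam(d);q=d['camera_from_world']@np.r_[p,1]
    return cv2.projectPoints(np.array([[q[0],-q[1],-q[2]]]),np.zeros(3),np.zeros(3),K,D)[0].ravel()
E
python3 - <<'E'
from h import *
d=setwrist(load('wrist'),np.load('/tmp/pose.npy'))
print(d['fx'],d['D'])
print(world(d,322,234,zw=.111),world(d,320.5,224,zw=.083),proj(d,[.4505,.247,.111]),proj(d,[.4505,.247,.084]))
cv2.imwrite('pics/w1c.png',cv2.resize(d['image'][190:250,285:365,::-1],None,fx=10,fy=10,interpolation=2))
E
```

```text
350.2574775645906 [-0.05526928  0.          0.          0.          0.        ]
[0.44894192 0.24771976 0.111     ] [0.44654078 0.2476017  0.083     ] [321.99763381 236.07715039] [321.7742453  228.53312752]
```

View pics/w1c.png

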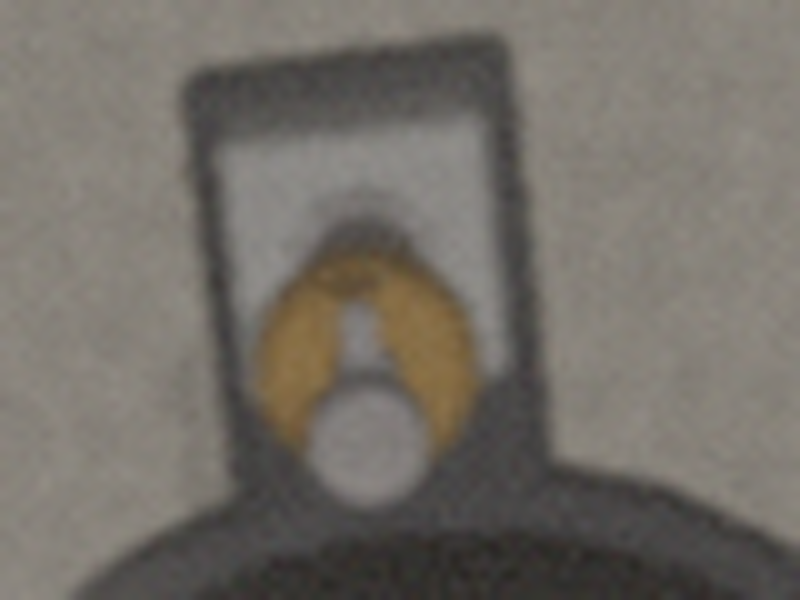

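Request:
step_arm([
  {"claw": 0.2, "dp": [0, 0, -25], "turn": [0, 0, 0]},
  {"claw": 0.2, "dp": [0, 0, -25], "turn": [0, 0, 0]},
  {"claw": 0.2, "dp": [0, 0, -25], "turn": [0, 0, 0]},
  {"claw": 0.2, "dp": [0, 0, -20], "turn": [0, 0, 0]},
  {"claw": 0.2, "dp": [0, 0, 0], "turn": [0, 0, 0]},
  {"claw": 0.2, "dp": [0, 0, 0], "turn": [0, 0, 0]},
  {"claw": 0.2, "dp": [0, 0, 0], "turn": [0, 0, 0]},
])

```text
time: 2.05
eef_pos: [0.451, 0.249, 0.1289]
orientation: [3.14, 0.001, 2.717]
force: [-0.1, 0.6, 0.2]
grip_width: 0.598
```

```bash
python3 - <<'E'
from h import *
s=status.get_state(); print(s['eef_pos'],s['orientation'],s['force'])
p=np.r_[s['eef_pos'],s['orientation']]
d=setwrist(cap('wrist'),p)
print(proj(d,[.450,.247,.111]),proj(d,[.450,.247,.084]))
cv2.imwrite('pics/w2.png',cv2.convertScaleAbs(d['image'][:,:,::-1],alpha=1.3))
cv2.imwrite('pics/w2c.png',cv2.resize(d['image'][210:330,240:400,::-1],None,fx=5,fy=5,interpolation=2))
E
```

```text
[0.45100269 0.24897683 0.12890195] [3.13962827e+00 9.88626390e-04 2.71661467e+00] [-0.08965009  0.64697275  0.21549398]
[314.44176437 285.5459736 ] [314.89041217 269.08079942]
```

View pics/w2.png

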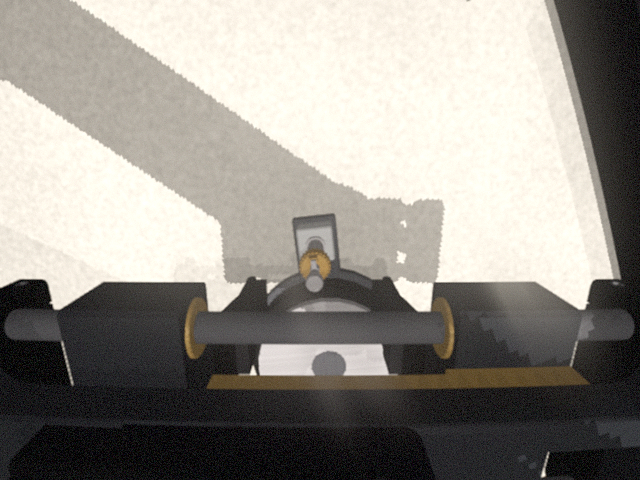

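View pics/w2c.png

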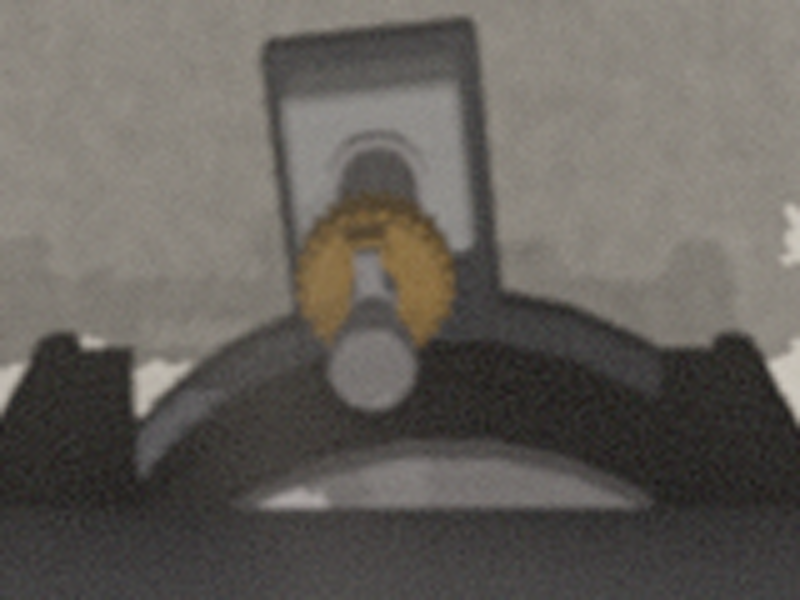

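Request:
step_arm([
  {"claw": 0.2, "dp": [-1.5, -2, -15], "turn": [0, 0, 0]},
  {"claw": 0.2, "dp": [0, 0, -20], "turn": [0, 0, 0]},
  {"claw": 0.2, "dp": [0, 0, -20], "turn": [0, 0, 0]},
  {"claw": 0.2, "dp": [0, 0, -14], "turn": [0, 0, 0]},
  {"claw": 0.2, "dp": [0, 0, 0], "turn": [0, 0, 0]},
  {"claw": 0.2, "dp": [0, 0, 0], "turn": [0, 0, 0]},
], grip_force=20)

```text
time: 2.7
eef_pos: [0.4495, 0.2463, 0.0593]
orientation: [3.141, 0.0, 2.716]
force: [-0.3, -0.3, -0.2]
grip_width: 0.597
```

Request:
step_arm([
  {"claw": -0.3, "dp": [0, 0, 0], "turn": [0, 0, 0]},
  {"claw": -0.5, "dp": [0, 0, 0], "turn": [0, 0, 0]},
  {"claw": -1, "dp": [0, 0, 0], "turn": [0, 0, 0]},
  {"claw": -1, "dp": [0, 0, 0], "turn": [0, 0, 0]},
  {"claw": -1, "dp": [0, 0, 0], "turn": [0, 0, 0]},
  {"claw": -1, "dp": [0, 0, 0], "turn": [0, 0, 0]},
], grip_force=20)

```text
time: 3.3
eef_pos: [0.4494, 0.2468, 0.0588]
orientation: [3.14, 0.001, 2.716]
force: [2.2, 1.9, -0.6]
grip_width: 0.193
```

```bash
python3 - <<'E'
from h import *
s=status.get_state(); print(s['eef_pos'],s['force'],s['wrist_torque'],s['grip_width'],s['q'])
e=cap('side')
cv2.imwrite('pics/s2c.png',cv2.convertScaleAbs(cv2.resize(e['image'][160:235,180:280,::-1],None,fx=8,fy=8,interpolation=2),alpha=1.7))
E
```

```text
[0.44942985 0.24677627 0.05879429] [ 2.20556659  1.92819719 -0.55218374] [ 0.45156864 -0.23376155 -0.00544014] 0.19253749502533343 [-0.72779905  0.17671028  0.18912031  1.98148287 -0.0403178   0.98504996
  0.62594536]
```

View pics/s2c.png

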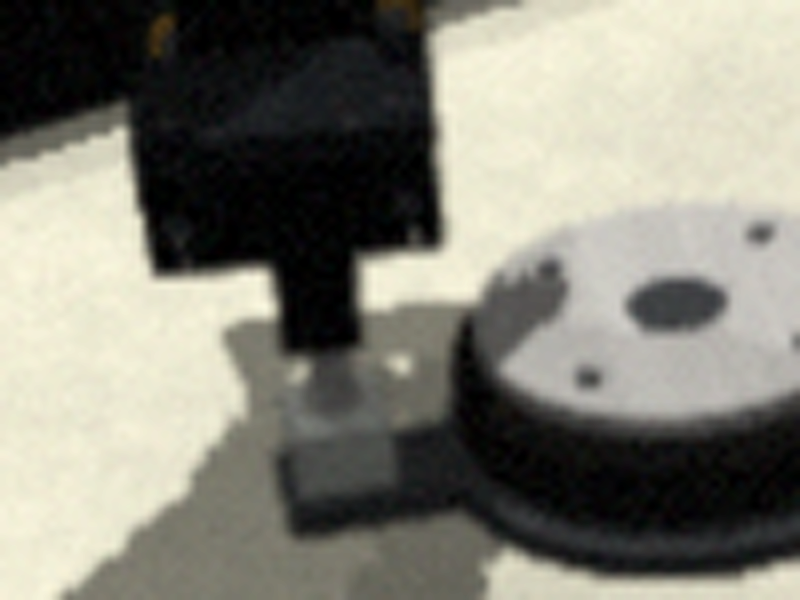

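The side view shows the fingers closed around the nut, with the stem visible below at about (330,375) in the crop. I'll turn it anticlockwise.

Request:
step_arm([
  {"claw": -1, "dp": [0, 0, 0], "turn": [0, 0, 0.1]},
  {"claw": -1, "dp": [0, 0, 0], "turn": [0, 0, 0.1]},
  {"claw": -1, "dp": [0, 0, 0], "turn": [0, 0, 0.1]},
  {"claw": -1, "dp": [0, 0, 0], "turn": [0, 0, 0.1]},
  {"claw": -1, "dp": [0, 0, 0], "turn": [0, 0, 0.1]},
  {"claw": -1, "dp": [0, 0, 0], "turn": [0, 0, 0.1]},
  {"claw": -1, "dp": [0, 0, 0], "turn": [0, 0, 0.1]},
  {"claw": -1, "dp": [0, 0, 0], "turn": [0, 0, 0.1]},
  {"claw": -1, "dp": [0, 0, 0], "turn": [0, 0, 0.1]},
  {"claw": -1, "dp": [0, 0, 0], "turn": [0, 0, 0.1]},
  {"claw": -1, "dp": [0, 0, 0], "turn": [0, 0, 0.1]},
  {"claw": -1, "dp": [0, 0, 0], "turn": [0, 0, 0]},
])

```text
time: 4.55
eef_pos: [0.4495, 0.2462, 0.0588]
orientation: [-3.142, 0.001, -2.467]
force: [1.6, 1.5, 0.1]
grip_width: 0.197
```

```bash
python3 - <<'E'
from h import *
s=status.get_state(); print(s['eef_pos'],s['orientation'],s['force'],s['wrist_torque'],s['grip_width'],s['q'])
E
```

```text
[0.44947396 0.24622789 0.05879577] [-3.14150936e+00  1.09176296e-03 -2.46700353e+00] [1.60926684 1.49082212 0.12229238] [ 0.30039344 -0.23053338  0.07080446] 0.19691167476874705 [-0.63253616  0.17693202  0.08630847  1.97804444 -0.01826089  0.98624429
  1.70787781]
```

Request:
step_arm([
  {"claw": 0.2, "dp": [0, 0, 0], "turn": [0, 0, 0]},
  {"claw": 0.2, "dp": [0, 0, 0], "turn": [0, 0, 0]},
  {"claw": 0.2, "dp": [0, 0, 0], "turn": [0, 0, 0]},
  {"claw": 0.2, "dp": [0, 0, 0], "turn": [0, 0, 0]},
  {"claw": 0.2, "dp": [0, 0, 15], "turn": [0, 0, 0]},
  {"claw": 0.2, "dp": [0, 0, 20], "turn": [0, 0, 0]},
  {"claw": 0.2, "dp": [0, 0, 20], "turn": [0, 0, 0]},
  {"claw": 0.2, "dp": [0, 0, 20], "turn": [0, 0, 0]},
  {"claw": 0.2, "dp": [0, 0, 15], "turn": [0, 0, 0]},
  {"claw": 0.2, "dp": [0, 0, 0], "turn": [0, 0, 0]},
  {"claw": 0.2, "dp": [0, 0, 0], "turn": [0, 0, 0]},
])

```text
time: 5.65
eef_pos: [0.4488, 0.2458, 0.1482]
orientation: [3.141, -0.0, -2.468]
force: [0.6, -0.7, -0.8]
grip_width: 0.6
```

```bash
python3 - <<'E'
from h import *
s=status.get_state(); print(s['eef_pos'],s['orientation'],s['force'],s['grip_width'])
p=np.r_[s['eef_pos'],s['orientation']]
d=setwrist(cap('wrist'),p)
u=proj(d,[.4495,.247,.111]);print(u,proj(d,[.4495,.247,.084]))
x,y=int(u[0]),int(u[1])
cv2.imwrite('pics/w3c.png',cv2.resize(d['image'][y-75:y+45,x-80:x+80,::-1],None,fx=5,fy=5,interpolation=2));print(x-80,y-75)
E
```

```text
[0.44883233 0.245848   0.14823248] [ 3.14146194e+00 -1.35194605e-04 -2.46759308e+00] [ 0.59952239 -0.71737507 -0.80900638] 0.5997336846469554
[318.34188494 274.48620502] [318.40601924 260.57596229]
238 199
```

View pics/w3c.png

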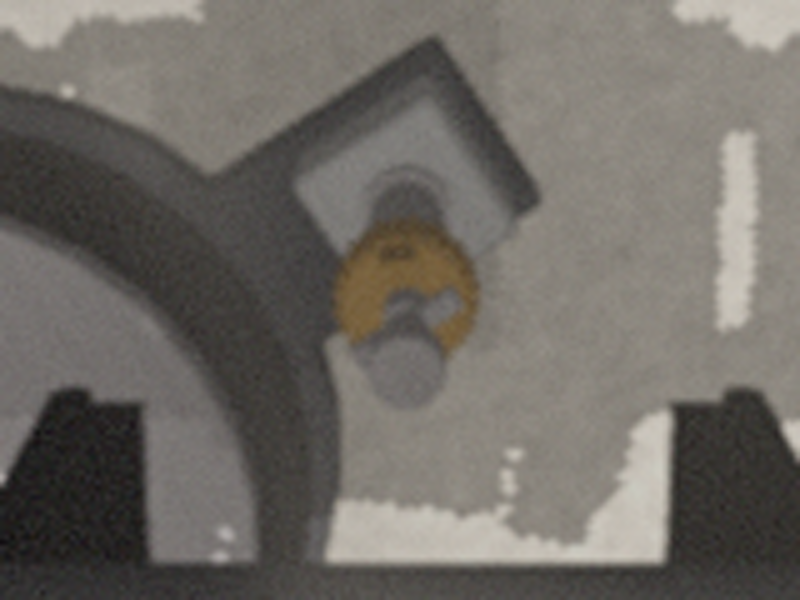

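The dog, at (398,252) in the crop, turned with the gripper. The cross bar now stands about 60° away from it, so the pin is free. Next I'll close the fingers and come down over the cap.

Request:
step_arm([
  {"claw": -1, "dp": [0.7, 1, 0], "turn": [0, 0, 0]},
  {"claw": -1, "dp": [0, 0, 0], "turn": [0, 0, 0]},
  {"claw": -1, "dp": [0, 0, 0], "turn": [0, 0, 0]},
  {"claw": -1, "dp": [0, 0, 0], "turn": [0, 0, 0]},
  {"claw": -1, "dp": [0, 0, -15], "turn": [0, 0, 0]},
  {"claw": -1, "dp": [0, 0, -14], "turn": [0, 0, 0]},
  {"claw": -1, "dp": [0, 0, 0], "turn": [0, 0, 0]},
  {"claw": -1, "dp": [0, 0, 0], "turn": [0, 0, 0]},
  {"claw": -1, "dp": [0, 0, 0], "turn": [0, 0, 0]},
], grip_force=20)

```text
time: 6.6
eef_pos: [0.45, 0.2471, 0.12]
orientation: [-3.142, 0.001, -2.467]
force: [0.2, -0.7, 0.4]
grip_width: 0.01
```

```bash
python3 - <<'E'
from h import *
s=status.get_state(); print(s['eef_pos'],s['orientation'],s['force'],s['grip_width'])
e=cap('side')
cv2.imwrite('pics/s3c.png',cv2.convertScaleAbs(cv2.resize(e['image'][150:225,180:280,::-1],None,fx=8,fy=8,interpolation=2),alpha=1.7))
d=cap('top')
cv2.imwrite('pics/t3c.png',cv2.convertScaleAbs(cv2.resize(d['image'][255:330,90:190,::-1],None,fx=8,fy=8,interpolation=2),alpha=1.7))
E
```

```text
[0.45004587 0.24714325 0.12004807] [-3.14156883e+00  7.45387734e-04 -2.46739508e+00] [ 0.19969577 -0.65075189  0.3769055 ] 0.010184244589770717
```

View pics/s3c.png

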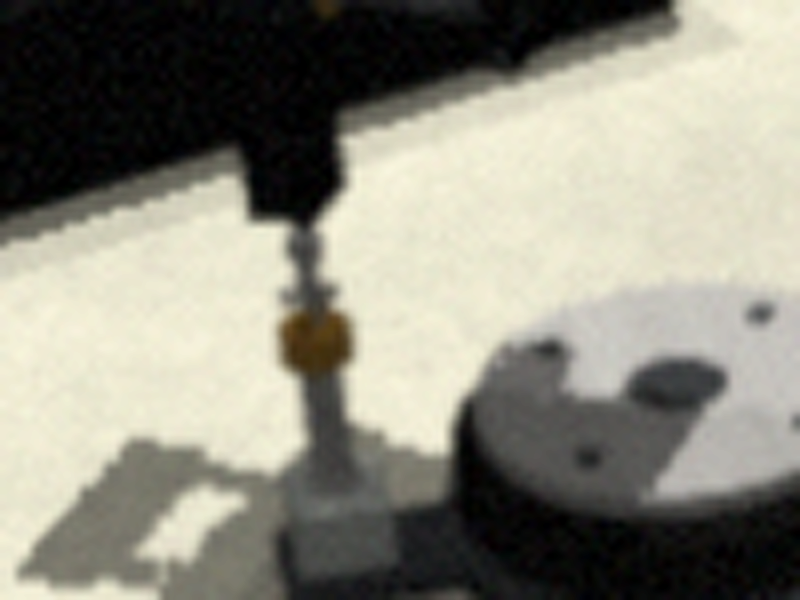

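View pics/t3c.png

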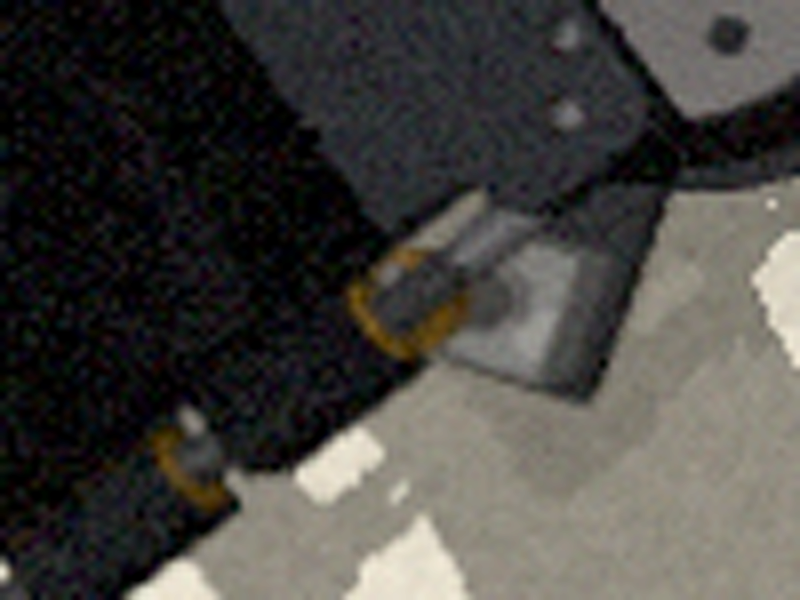

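The fingertips sit just over the cap, which is at about (303,235) in the side crop. Now I'll press down slowly.

Request:
step_arm([
  {"claw": -1, "dp": [0, 0, -3], "turn": [0, 0, 0]},
  {"claw": -1, "dp": [0, 0, -3], "turn": [0, 0, 0]},
  {"claw": -1, "dp": [0, 0, -2], "turn": [0, 0, 0]},
  {"claw": -1, "dp": [0, 0, -2], "turn": [0, 0, 0]},
  {"claw": -1, "dp": [0, 0, 0], "turn": [0, 0, 0]},
])

```text
time: 7.2
eef_pos: [0.4496, 0.2469, 0.1095]
orientation: [3.141, -0.0, -2.467]
force: [-1.1, -1.0, 2.0]
grip_width: 0.003
```

Request:
step_arm([
  {"claw": -1, "dp": [0, 0, -1.5], "turn": [0, 0, 0]},
  {"claw": -1, "dp": [0, 0, -1.5], "turn": [0, 0, 0]},
  {"claw": -1, "dp": [0, 0, -1], "turn": [0, 0, 0]},
  {"claw": -1, "dp": [0, 0, 0], "turn": [0, 0, 0]},
])

```text
time: 7.6
eef_pos: [0.4497, 0.2469, 0.1057]
orientation: [3.142, -0.0, -2.467]
force: [-2.6, -1.0, 3.9]
grip_width: 0.003
```

Request:
step_arm([
  {"claw": -1, "dp": [0, 0, -1], "turn": [0, 0, 0]},
  {"claw": -1, "dp": [0, 0, -0.5], "turn": [0, 0, 0]},
  {"claw": -1, "dp": [0, 0, 0], "turn": [0, 0, 0]},
])

```text
time: 7.9
eef_pos: [0.4497, 0.247, 0.1052]
orientation: [3.141, 0.0, -2.467]
force: [-3.9, -2.4, 10.3]
grip_width: 0.009
```

The force jumped past the spring's 4.5 N, so the pin is on its stop. I'll press slightly more and hold.

Request:
step_arm([
  {"claw": -1, "dp": [0, 0, -0.5], "turn": [0, 0, 0]},
  {"claw": -1, "dp": [0, 0, 0], "turn": [0, 0, 0]},
  {"claw": -1, "dp": [0, 0, 0], "turn": [0, 0, 0]},
  {"claw": -1, "dp": [0, 0, 0], "turn": [0, 0, 0]},
  {"claw": -1, "dp": [0, 0, 0], "turn": [0, 0, 0]},
  {"claw": -1, "dp": [0, 0, 0], "turn": [0, 0, 0]},
  {"claw": -1, "dp": [0, 0, 0], "turn": [0, 0, 0]},
  {"claw": -1, "dp": [0, 0, 0], "turn": [0, 0, 0]},
  {"claw": -1, "dp": [0, 0, 0], "turn": [0, 0, 0]},
  {"claw": -1, "dp": [0, 0, 0], "turn": [0, 0, 0]},
  {"claw": -1, "dp": [0, 0, 0], "turn": [0, 0, 0]},
  {"claw": -1, "dp": [0, 0, 0], "turn": [0, 0, 0]},
])

```text
time: 9.1
eef_pos: [0.4498, 0.247, 0.1052]
orientation: [3.141, 0.0, -2.467]
force: [-5.5, -2.7, 12.5]
grip_width: 0.005
```

```bash
python3 - <<'E'
from h import *
s=status.get_state(); print(s['eef_pos'],s['orientation'],s['force'],s['grip_width'])
e=cap('side')
cv2.imwrite('pics/s4c.png',cv2.convertScaleAbs(cv2.resize(e['image'][150:225,180:280,::-1],None,fx=8,fy=8,interpolation=2),alpha=1.7))
E
```

```text
[0.44975431 0.24702726 0.1051555 ] [ 3.14136354e+00  2.77073475e-04 -2.46739315e+00] [-5.4996451  -2.71098718 12.52049113] 0.0053395794704213595
```

View pics/s4c.png

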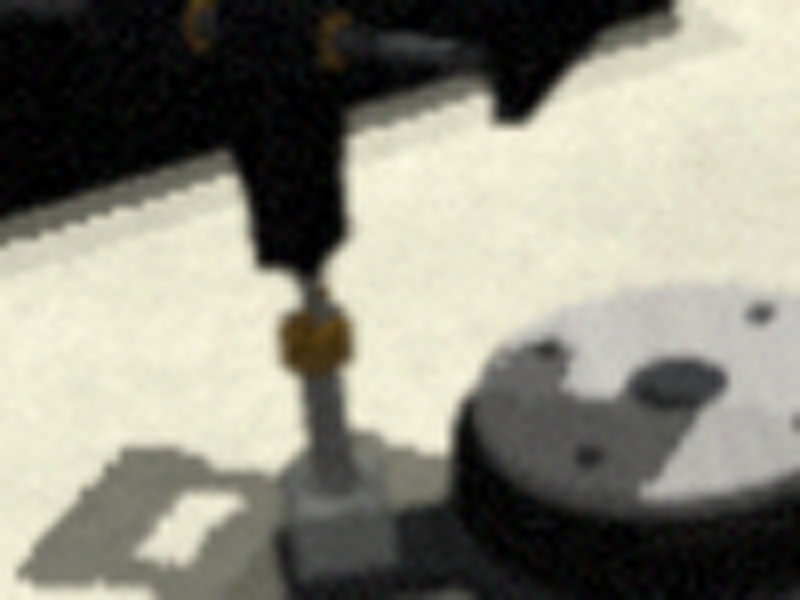

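The pin is fully down: the cross bar has sunk level with the nut at about (315,310). I'll let it up and back away.

Request:
step_arm([
  {"claw": -1, "dp": [0, 0, 0], "turn": [0, 0, 0]},
  {"claw": -1, "dp": [0, 0, 3], "turn": [0, 0, 0]},
  {"claw": -1, "dp": [0, 0, 5], "turn": [0, 0, 0]},
  {"claw": -1, "dp": [0, 0, 12], "turn": [0, 0, 0]},
  {"claw": -1, "dp": [0, 0, 20], "turn": [0, 0, 0]},
  {"claw": -1, "dp": [0, 0, 25], "turn": [0, 0, 0]},
  {"claw": -1, "dp": [0, 0, 25], "turn": [0, 0, 0]},
  {"claw": -1, "dp": [0, 0, 0], "turn": [0, 0, 0]},
  {"claw": -1, "dp": [0, 0, 0], "turn": [0, 0, 0]},
  {"claw": -1, "dp": [0, 0, 0], "turn": [0, 0, 0]},
])

```text
time: 10.15
eef_pos: [0.4492, 0.2466, 0.1926]
orientation: [3.141, -0.001, -2.467]
force: [0.2, -0.8, -0.5]
grip_width: 0.003
```

```bash
python3 - <<'E'
from h import *
s=status.get_state(); print(s['time'],s['eef_pos'],s['force'])
e=cap('side')
a=cv2.convertScaleAbs(cv2.resize(e['image'][160:220,195:245,::-1],None,fx=8,fy=8,interpolation=2),alpha=1.7)
d=setwrist(cap('wrist'),np.r_[s['eef_pos'],s['orientation']])
u=proj(d,[.4495,.247,.111]);x,y=u.astype(int);print(u)
b=cv2.resize(d['image'][y-35:y+25,x-25:x+25,::-1],None,fx=8,fy=8,interpolation=2)
cv2.imwrite('pics/f.png',np.hstack([a,b]))
E
```

```text
10.15 [0.44921214 0.24664521 0.19264495] [ 0.16350446 -0.77294556 -0.51124006]
[317.89955868 252.20877039]
```

View pics/f.png

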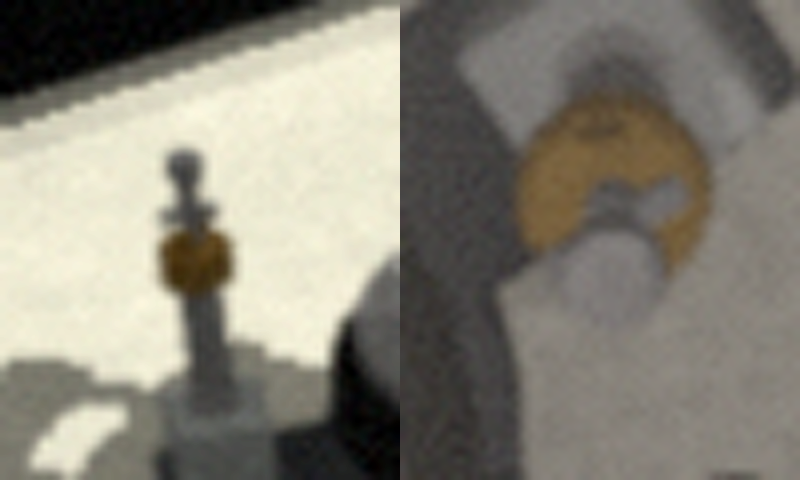

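The pin has sprung back up: the cap is at (185,160), with the cross bar clear above the nut. The nut is still unscrewed and the arm is clear, so I'll hand in.

```bash
python3 -c "
from rig import bot; print(bot.finish_job())"
```

```text
the job is handed in; nothing more can be done
None
```

I let the air out of the larger mount in the order asked and handed the job in at about 10.3 s of the 42 s allowed.

- **Nut:** I gripped the lock nut and turned it 1.1 rad anticlockwise. Wrist pictures afterwards showed its dog had turned with the gripper and stood about 60° from the pin's cross bar. I estimated the angle from the gripper's turn and the pictures, because the joint itself isn't reported.
- **Pin:** I pressed the pin with the closed fingertips until the force rose from 4 N to 12.5 N, with the fingertips at 105.2 mm above the table, which is its stop. I held it there for about 1.4 s and then backed off.
- **Last checks:** The final pictures show the pin back up, the nut still unscrewed and the arm about 80 mm clear. The smaller mount was never approached. No check failed. The three cameras agreed on the valve's position to within about 3 mm, except one side-view reading of the cap that was about 5 mm off.

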